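Stand the pastry-kit case on its heavy end

ROBOT

A 6-joint arm with a two-finger parallel gripper is mounted at the origin on the work surface. World frame = base frame: x ahead of the robot, y to its left, z up, the work surface at z = 0. Lengths are in mm, angles in degrees, forces in N, time in s.
With the tool pointing down it reaches from about 300 to 850 mm from the base axis. Payload 4.2 kg.
Tool frame: the origin (TCP) lies on the centre line of the jaws, within the pads' length; the fingertips stand 14 mm ahead of it and the grasp point (between the pads) lies 5 mm behind it; x points along the fingers, y is the direction in which the jaws open and shut, and the axes are right-handed (so a half turn about x gives the same grasp; the last joint's range is limited). The gripper opens to 91 mm and grips with 3 to 60 N. Pads are 32 mm wide; open, the fingers measure 118 mm over their backs; the gripper's body (76 mm by 178 mm) begins 60 mm behind the grasp point.
Start: joints at [73.453, 18.312, 89.639, -0, 72.044, -1.146], TCP at [152.708, 554.369, 196.376] pointing down, gripper open.
Joint ranges: [-177.97, 177.97], [-48.28, 115.42], [12.27, 149.76], [-77.06, 257.06], [2.81, 150.46], [-146.56, 146.56]. Speed limits (degrees/s): [147.25, 147.25, 180, 180, 180, 180].

INTERFACE

Orientations are given as [roll, pitch, yaw] about the fixed x, y, z axes, in that order (R = Rz(yaw) Ry(pitch) Rx(roll)).
In Python, from workcell import readout, optics, env gives the robot as it stands.
- The arm moves only by the shell command python3 -m creep 'ROWS' [OPENING] [FORCE]. ROWS is JSON, a list of rows, each an object with "translation": the shift along the world's x, y, z in cm, a list of three; "delta_rot": the turn, a rotation vector about the world's x, y, z in rad, a list of three. In form: [{"translation": [dx, dy, dz], "delta_rot": [rx, ry, rz]}, ...]. A call has 1 to 5 rows; each row shifts and turns the commanded pose from where the row before left it; what a row does not reach is not made up. A row lasts 1/12 s, in which the tool goes at most 41.7 mm and 7.16 degrees, less where a joint would pass 70% of its speed; a pose out of reach is approached as far as the arm can. A call with a gripper value outside its range is refused whole. OPENING is the gripper's target within -1 to 1 (fully open at 1, half-way at 0, shut at -1), set as the call begins (- or left out, the last holds). The fingers move at their own pace and stop on an object; FORCE is the grip in N (left out, the last holds). Time passes only in rows, so rows that do not move let the fingers close. It gives the time, the measured TCP pose, the force and the opening at its end, in the units of the state.
- readout.state(): the state, without advancing time (a new reading comes with each control period).
- optics.grab_frame(name): name is "scene" or "top" or "wrist"; returns (picture, depth): 384x512x3 uint8, red, green, blue; 384x512 float32, mm along the optical axis (not along the pixel's ray), 0 where there is no reading.
- optics.camera_params(name): a dict with "mtx" (3x3 intrinsics, pixels), "k1" (the pictures are not rectified: a ray, as slopes to the right and down, at radius r is drawn at 1 + k1 r^2 times it, then the intrinsics apply), "R" (3x3) and "t" (3): a world point X has camera coordinates R X + t. Camera axes: x right, y down, z forward; pixel columns grow to the right and rows downward; lengths in mm; the calibration is good to about 2 mm. A picture is of the moment at which its call begins: read the wrist's pose just before it. camera_params takes no time and is no camera call; for the wrist camera it gives the pose at the moment of the call.
- env.job_done(): hands the job in, once; it reports no verdict.
The state is a dict: "time_s": time; "qpos": joint angles; "qvel": joint speeds; "effort": joint torques, N m; "ee_pos": TCP position; "ee_rot": TCP orientation; "force": force on the tool from outside, world axes, zero at the start; "torque": the same for the moment, N m; "gripper_width": finger opening in mm.
Only numpy, scipy, OpenCV 4.12 (cv2) and the standard library are available. Lean on these libraries where they do the work, as an engineer would, in place of code of your own. Each camera call takes 0.05 s, during which the arm holds its last target.

TASK

Pick up the longer steel case by the swinging handle on its lid and let it hang well clear of the worktop, to see which end is heavy: that end sinks. Then stand the case upright on the dark rubber mat, heavy end down, and let go. Leave the small tin with the round knob where it is.

Things in the scene. Friction and masses are not known exactly. Their poses are not given: they have to be found in the camera images.
- case: Closed steel case lying flat, 130 mm long (its x), 60 wide (y), 50 high (z), about 0.8 kg. Origin: centre of its underside. A 0.55 kg load is wedged inside against one end, +x or -x; both ends look alike. The handle's hinge axis runs along y above mid-lid, 72 mm above the underside. Hung from the handle, the case swings freely and settles in 1 s with its heavy end about 30 degrees low.
- handle_grip (a point): Grip point of the case's black handle: an upright block 24 mm wide along the case's y (grip across this), 14 mm thick along its x, its top 12 mm above this point. The point is 38 mm above the hinge axis. The hinge turns 97 degrees either way, so the held handle can stay upright while the case is tipped up onto its end beside it. Starts nearly upright; slight friction keeps it as left.
- mat: The square dark rubber mat with a thin grey border line, 170 x 170 mm, 4 mm thick, fixed to the worktop. Origin at the centre of its underside, z up.
- small_tin: The bystander: a short steel tin of 70 x 60 x 50 mm (x, y, z) with a fixed round black knob on its lid, 70 mm high in all. Origin at the centre of its underside. To be left alone.
Not all that is in view belongs to the job. Leave any red or turquoise look-alike of the case alone. Of the things that look like the mat, take the one that is farthest to the robot's left at the start.

How it is judged (in metres and radians):
On the way:
1. the case hangs from its handle clear of everything, one end low (height (world z) of case above 0.05 m and angle between case's own z axis and vertical between 0.25 and 0.8 rad), for 0.2 s.
At the end, for the whole second after the job is handed in: The case stands upright on its heavy end (within 10 degrees) on the mat, its centre no more than 78 mm horizontally from the mat's centre, at rest and released; the small tin is within 30 mm of where it was (angle between the x axis of case and the z axis of mat, either way round below 0.17 rad and height (world z) of load_mid below 0.05 m and height (world z) of case between 0.055 and 0.085 m and horizontal distance between case_mid and mat below 0.078 m and linear speed of case below 0.02 m/s and distance of small_tin from where it was at the start of the episode below 0.03 m); the robot touches nothing.
It fails at once if the small tin is moved more than 30 mm or tipped over (distance of small_tin from where it was at the start of the episode above 0.03 m or angle between small_tin's own z axis and vertical above 0.5 rad).
It also fails if it takes over 51 s, if anything falls off the work surface, if the arm or the gripper's body presses on something with over 40 N, if the wrist force passes 120 N, or if a joint passes its speed limit or range.

## Working session

There is one attempt and no reset: what is moved stays moved. The work goes in short steps, Python scripts to look and compute and a shell command to move; the robot and the scene stay as the last step left them, time stands still between calls to the robot, and variables do not carry over. Pictures are saved under pics/ and viewed, and the job is handed in when it is done.

```bash
mkdir -p pics; ls
cat > h.py <<'E'
import numpy as np, cv2
from workcell import readout, optics, env
def grab(n,tag):
    p=optics.camera_params(n); im,d=optics.grab_frame(n)
    np.savez(f'pics/{tag}.npz',im=im,d=d,**{k:np.array(p[k]) for k in('mtx','k1','R','t')})
    cv2.imwrite(f'pics/{tag}.png',cv2.cvtColor(im,cv2.COLOR_RGB2BGR)); return im,d,p
def load(tag):
    z=np.load(f'pics/{tag}.npz'); return z['im'],z['d'],{k:z[k] for k in('mtx','k1','R','t')}
def ray(p,u,v):
    s=cv2.undistortPoints(np.array([[[u,v]]],float),np.array(p['mtx'],float),np.array([float(p['k1']),0,0,0]))[0,0]
    R=np.array(p['R']);t=np.array(p['t']).ravel()
    return -R.T@t, R.T@np.array([s[0],s[1],1.])
def onz(p,u,v,z):
    c,d=ray(p,u,v); return c+d*(z-c[2])/d[2]
def pt(p,u,v,depth):
    c,d=ray(p,u,v); return c+d*depth
def cloud(p,d):
    h,w=d.shape; vv,uu=np.mgrid[0:h,0:w]
    s=cv2.undistortPoints(np.stack([uu.ravel(),vv.ravel()],-1)[:,None].astype(float),np.array(p['mtx'],float),np.array([float(p['k1']),0,0,0]))[:,0]
    X=np.c_[s,np.ones(len(s))]*d.reshape(-1,1)
    R=np.array(p['R']);t=np.array(p['t']).ravel()
    return ((X-t)@R).reshape(h,w,3)
E
python3 - <<'E'
from h import *
for n in('scene','top','wrist'): grab(n,n+'0')
print(readout.state())
for n in('scene','top'):
    p=optics.camera_params(n);print(n,-np.array(p['R']).T@np.array(p['t']).ravel())
E
```

```text
pics
{'time_s': 0.15, 'qpos': array([ 7.34513087e+01,  1.83431693e+01,  8.96899717e+01, -1.88688208e-03,
        7.20438428e+01, -1.14604976e+00]), 'qvel': array([ 0.09934696, -0.0276677 , -0.2459356 , -0.06029121, -0.03318664,
        0.06778678]), 'effort': array([ 7.26695043e-05, -4.12770009e+01, -2.32154185e+01,  7.27682677e-02,
        4.33652778e-02, -1.06228167e-04]), 'ee_pos': array([152.61734951, 553.96036965, 195.71657503]), 'ee_rot': array([ -89.81094806,   89.92299532, -105.21300667]), 'force': array([ 0.52364289,  0.11471509, -0.24720774]), 'torque': array([-0.00751364,  0.01350076, -0.03681042]), 'gripper_width': 91.31289528244751}
scene [1260.26627867 -235.55855772  845.69042857]
top [ 437.68511888  -13.91528126 1010.7999013 ]
```

View pics/scene0.png

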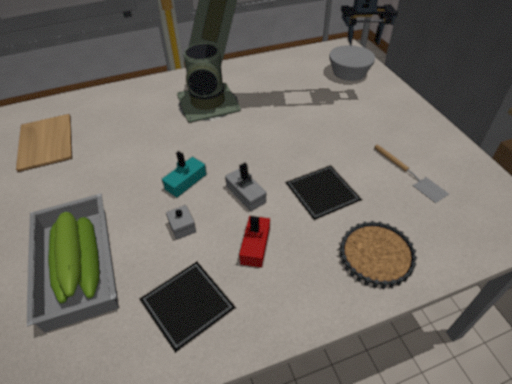

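View pics/top0.png

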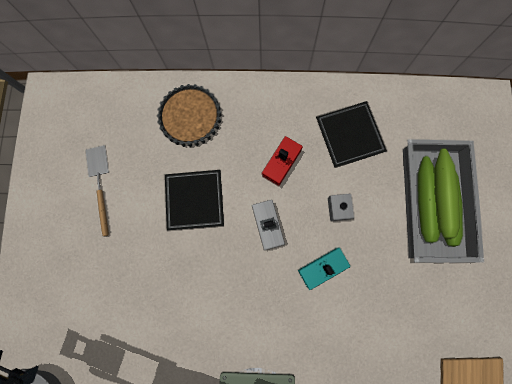

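View pics/wrist0.png

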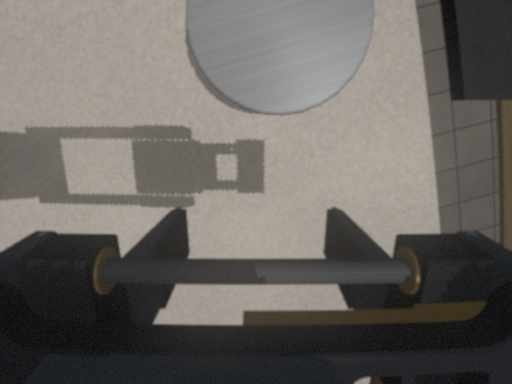

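Top view, candidates: grey case at (269,225), red look-alike (283,161), turquoise look-alike (325,268); small tin (342,207). Mats are at (194,200) and (351,134). The task wants the grey steel case, and +y is image left, so the mat at (194,200) is the leftmost. I'll confirm with one crop and measure.

Run:
```python
from h import *
im,d,p=load('top0'); C=cloud(p,d)
cv2.imwrite('pics/crop0.png',cv2.resize(cv2.cvtColor(im[120:280,150:370],cv2.COLOR_RGB2BGR),None,fx=3.6,fy=3.6,interpolation=cv2.INTER_CUBIC))
def rect(m):
    c=max(cv2.findContours(m.astype(np.uint8),0,2)[0],key=cv2.contourArea);return c
# mats
for box in((155,160,235,240),(310,95,395,175)):
    x0,y0,x1,y1=box;m=np.zeros(d.shape,bool);m[y0:y1,x0:x1]=im[y0:y1,x0:x1].max(2)<60
    c=rect(m);P=np.array([onz(p,*q[0],4)[:2] for q in c],np.float32);print('mat',cv2.minAreaRect(P),cv2.contourArea(c))
for n,(x0,y0,x1,y1) in dict(case=(245,192,295,257),tin=(320,185,362,228)).items():
    sub=C[y0:y1,x0:x1].reshape(-1,3)
    lid=sub[(abs(sub[:,2]-50)<6)];print(n,'lid',len(lid),cv2.minAreaRect(lid[:,:2].astype(np.float32)))
    a=sub[sub[:,2]>58];print(' top',len(a),a.mean(0),a[:,2].max())
    b=sub[sub[:,2]>95]
    if len(b):print(b.mean(0),cv2.minAreaRect(b[:,:2].astype(np.float32)))
im,d,p=load('scene0');C=cloud(p,d)
sub=C[155:210,220:270].reshape(-1,3);b=sub[sub[:,2]>95];print('scene',len(b),b.mean(0),b.min(0),b.max(0))
cv2.imwrite('pics/crop1.png',cv2.resize(cv2.cvtColor(im[140:280,140:300],cv2.COLOR_RGB2BGR),None,fx=4,fy=4,interpolation=cv2.INTER_CUBIC))
```

```text
mat ((580.7706298828125, 201.05697631835938), (167.8964080810547, 168.65675354003906), 6.182431697845459) 3071.0
mat ((793.3742065429688, -264.6034851074219), (169.57318115234375, 168.73065185546875), 18.9299259185791) 2819.5
case lid 928 ((510.27447509765625, -18.91136932373047), (129.8734893798828, 59.92698669433594), 16.810924530029297)
 top 102 [495.74391658 -18.55408885 254.84833384] 1010.7999012963477
[489.21309382 -18.46722513 336.61627113] ((475.8022155761719, -20.64019775390625), (76.13175964355469, 23.027999877929688), 0.4274507761001587)
tin lid 492 ((564.293212890625, -224.7867889404297), (70.04759979248047, 60.906742095947266), 6.188174247741699)
 top 56 [ 546.00083297 -193.86788129  203.51438593] 1010.7999012963477
[ 437.68511888  -13.91528126 1010.7999013 ] ((437.68511962890625, -13.915281295776367), (0.0, 0.0), 0.0)
scene 101 [603.10576216 -45.29630142 198.77360001] [ 503.69414476 -235.55855772   95.64628399] [1260.26627867   -6.41894399  845.69042857]
```

View pics/crop0.png

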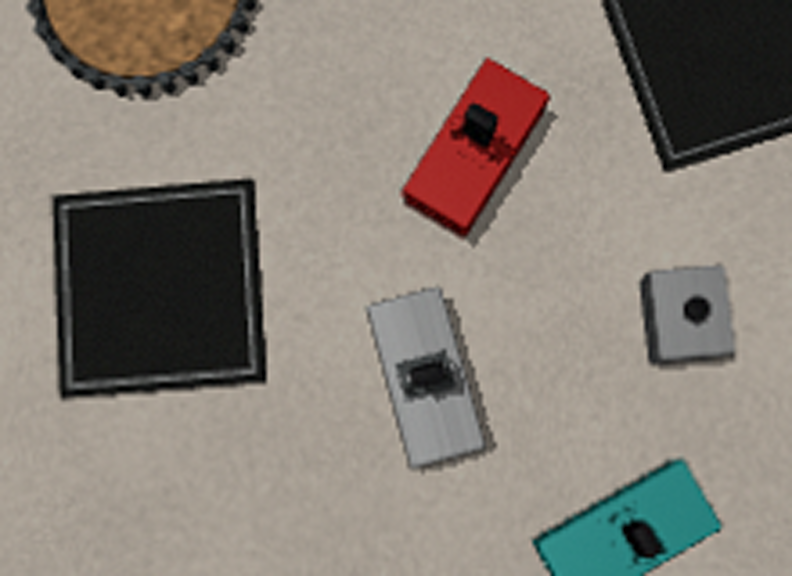

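View pics/crop1.png

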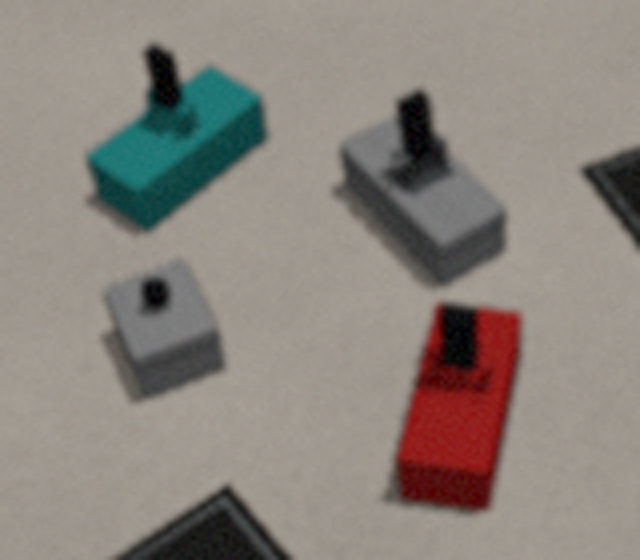

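The crops confirm both choices. The case is grey steel, with an upright black block handle at about (430,375) in the first crop. The mat with the grey border at crop pixel (160,290) is the leftmost. Next I'll locate the handle block precisely, leaving out the empty depth readings.

Run:
```python
from h import *
for tag,b in(('top0',(192,257,245,295)),('scene0',(155,210,220,270))):
    im,d,p=load(tag); C=cloud(p,d)
    r=slice(b[0],b[1]);c=slice(b[2],b[3])
    S=C[r,c].reshape(-1,3);I=im[r,c].reshape(-1,3);D=d[r,c].ravel()
    k=(D>0)&(S[:,2]>75)&(S[:,2]<135)
    S=S[k];print(tag,len(S),S.min(0),S.max(0))
    th=np.radians(16.8);e=np.array([[np.cos(th),np.sin(th)],[-np.sin(th),np.cos(th)]])
    L=np.c_[(S[:,:2]-[510.3,-18.9])@e.T,S[:,2]]
    for z0 in range(75,125,8):
        q=L[(L[:,2]>=z0)&(L[:,2]<z0+8)]
        if len(q):print(z0,len(q),q.mean(0).round(1),q.min(0).round(1),q.max(0).round(1))
```

```text
top0 76 [497.43222111 -38.16162999  75.05018101] [522.456981     1.84167955 124.57335476]
75 22 [ 0.1 -0.8 77. ] [ -7.9 -19.5  75.1] [ 7.7 22.1 79.3]
91 2 [-0.2 10.6 94.8] [-5.3  9.2 94.5] [ 4.9 12.  95.1]
107 1 [  3.4  -1.2 110.4] [  3.4  -1.2 110.4] [  3.4  -1.2 110.4]
115 43 [ -4.9  -0.3 120.6] [-11.4 -11.9 118.1] [  2.2  11.7 122.8]
123 8 [ -4.3   2.7 123.7] [ -8.6  -8.5 123.2] [  0.5   9.3 124.6]
scene0 144 [503.69414476 -37.70601513  75.03552283] [524.51901755   3.62838629 123.5402331 ]
75 23 [ 7.4 -1.3 77.9] [ -1.2 -19.3  75. ] [11.6 22.2 82.3]
83 20 [ 7.  -3.5 86.8] [ -0.9 -13.2  83.6] [11.6  9.6 90.2]
91 21 [ 6.6 -2.9 95. ] [ -1.9 -12.   91.6] [11.4  9.9 98.8]
99 19 [  6.5  -1.5 102.8] [ -0.5 -12.1  99.4] [ 10.   10.8 106.6]
107 19 [  4.9  -3.9 110.3] [ -3.3 -12.6 107.5] [  9.    9.5 113.5]
115 41 [  1.5  -1.4 119.1] [ -7.8 -11.7 115.3] [  7.4  12.1 122.5]
123 1 [ -3.3   2.4 123.5] [ -3.3   2.4 123.5] [ -3.3   2.4 123.5]
```

```bash
cat >> h.py <<'E'
from scipy.spatial.transform import Rotation as Ro
def tool():
    s=readout.state(); r=Ro.from_euler('xyz',s['ee_rot'],degrees=True)
    return s,r
def to(pos,xaxis,yaxis):
    s,r=tool(); x=np.array(xaxis,float);x/=np.linalg.norm(x)
    y=np.array(yaxis,float);y-=x*(x@y);y/=np.linalg.norm(y)
    out=[]
    for sg in(1,-1):
        T=Ro.from_matrix(np.c_[x,sg*y,np.cross(x,sg*y)]); out.append((T*r.inv()).as_rotvec())
    print('t',s['time_s'],'d_cm',((np.array(pos)-s['ee_pos'])/10).round(2),'rot',[o.round(3) for o in out],'q6',s['qpos'].round(1),'F',s['force'].round(1),'w',round(s['gripper_width'],1))
E
python3 - <<'E'
from h import *
s,r=tool();print(r.as_matrix().round(3))
th=np.radians(16.8);to([508.5,-19.5,200],[0,0,-1],[-np.sin(th),np.cos(th),0])
E
```

```text
[[-0.     0.266  0.964]
 [-0.001  0.964 -0.266]
 [-1.    -0.001  0.   ]]
t 0.15 d_cm [ 35.59 -57.35   0.43] rot [array([0.001, 0.   , 0.562]), array([ 0.00e+00, -2.00e-03, -2.58e+00])] q6 [73.5 18.3 89.7 -0.  72.  -1.1] F [ 0.5  0.1 -0.2] w 91.3
```

```bash
python3 -m creep '[{"translation":[1.8,-2.8,0.2],"delta_rot":[0,0,0.03]},{"translation":[1.8,-2.8,0.2],"delta_rot":[0,0,0.03]},{"translation":[1.8,-2.8,0.2],"delta_rot":[0,0,0.03]},{"translation":[1.8,-2.8,0.2],"delta_rot":[0,0,0.03]},{"translation":[1.8,-2.8,0.2],"delta_rot":[0,0,0.03]}]' 1
python3 -m creep '[{"translation":[1.8,-2.8,0],"delta_rot":[0,0,0.03]},{"translation":[1.8,-2.8,0],"delta_rot":[0,0,0.03]},{"translation":[1.8,-2.8,0],"delta_rot":[0,0,0.03]},{"translation":[1.8,-2.8,0],"delta_rot":[0,0,0.03]},{"translation":[1.8,-2.8,0],"delta_rot":[0,0,0.03]}]'
python3 -m creep '[{"translation":[1.8,-2.8,0],"delta_rot":[0,0,0.03]},{"translation":[1.8,-2.8,0],"delta_rot":[0,0,0.03]},{"translation":[1.8,-2.8,0],"delta_rot":[0,0,0.03]},{"translation":[1.8,-2.8,0],"delta_rot":[0,0,0.03]},{"translation":[1.8,-2.8,0],"delta_rot":[0,0,0.03]}]'
python3 -m creep '[{"translation":[1.8,-2.8,0],"delta_rot":[0,0,0.03]},{"translation":[1.8,-2.8,0],"delta_rot":[0,0,0.03]},{"translation":[1.8,-2.8,0],"delta_rot":[0,0,0.03]},{"translation":[1.8,-2.8,0],"delta_rot":[0,0,0.03]},{"translation":[0,0,0],"delta_rot":[0,0,0]}]'
python3 - <<'E'
from h import *
th=np.radians(16.8);to([508.5,-19.5,200],[0,0,-1],[-np.sin(th),np.cos(th),0])
grab('wrist','wrist1')
E
```

```text
time_s: 0.57
ee_pos: [243.1, 412.8, 206.1]
ee_rot: [-100.9, 90.0, -107.6]
force: [0.9, 0.3, -0.2]
gripper_width: 91.3
time_s: 0.98
ee_pos: [333.1, 272.8, 206.3]
ee_rot: [171.7, 90.0, 173.6]
force: [0.6, -0.3, 0.4]
gripper_width: 91.3
time_s: 1.4
ee_pos: [423.1, 132.8, 206.3]
ee_rot: [121.4, 90.0, 131.8]
force: [0.1, -0.4, -0.5]
gripper_width: 91.4
time_s: 1.82
ee_pos: [497.5, 18.1, 206.0]
ee_rot: [-72.2, 89.8, -55.2]
force: [-0.2, -0.1, -0.8]
gripper_width: 91.4
t 1.8167 d_cm [ 1.1  -3.76 -0.6 ] rot [array([ 0.002,  0.002, -0.004]), array([-3.000e-03,  4.000e-03,  3.137e+00])] q6 [ 9.000e-01  1.090e+01  9.850e+01 -1.000e-01  7.050e+01 -1.062e+02] F [-0.2 -0.1 -0.8] w 91.4
```

View pics/wrist1.png

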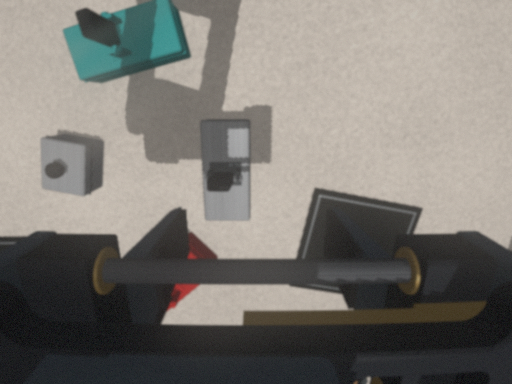

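The wrist view shows the grey case at (226,170) with its long side across the jaw line, so the jaw direction matches the handle width. Moving over it and down.

```bash
python3 -m creep '[{"translation":[0.6,-1.9,0],"delta_rot":[0,0,0]},{"translation":[0.5,-1.9,-0.6],"delta_rot":[0,0,0]},{"translation":[0,0,-1],"delta_rot":[0,0,0]},{"translation":[0,0,-1],"delta_rot":[0,0,0]},{"translation":[0,0,0],"delta_rot":[0,0,0]}]' 1
python3 - <<'E'
from h import *
th=np.radians(16.8);to([508.5,-19.5,105],[0,0,-1],[-np.sin(th),np.cos(th),0])
grab('wrist','wrist2');grab('scene','scene2')
E
```

```text
time_s: 2.28
ee_pos: [503.4, -14.4, 177.9]
ee_rot: [150.7, 89.7, 168.0]
force: [-0.4, -0.3, 0.1]
gripper_width: 91.0
t 2.2833 d_cm [ 0.51 -0.51 -7.29] rot [array([-0.001, -0.006, -0.008]), array([ 9.000e-03, -2.000e-03,  3.133e+00])] q6 [-3.000e+00  1.280e+01  1.002e+02  1.000e-01  6.730e+01 -1.103e+02] F [-0.4 -0.3  0.1] w 91.0
```

View pics/wrist2.png

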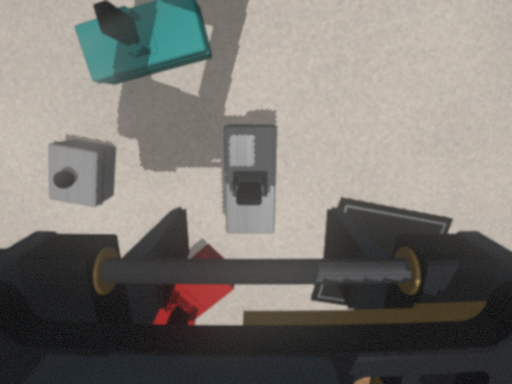

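View pics/scene2.png

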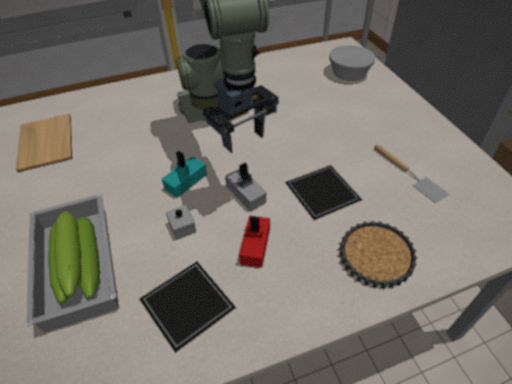

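Run:
```python
from h import *
for tag in('scene2','wrist2'):
    im,d,p=load(tag)
    for X in([503,-14,164],[508,-19.5,110],[508,-19.5,122],[503,-14,110]):
        c=np.array(p['R'])@X+p['t'].ravel();s=c[:2]/c[2];s=s*(1+float(p['k1'])*(s@s));print(tag,X,(p['mtx'][:2,:2]@s+p['mtx'][:2,2]).round(0))
print(readout.state()['ee_pos'])
```

```text
scene2 [503, -14, 164] [243. 150.]
scene2 [508, -19.5, 110] [243. 166.]
scene2 [508, -19.5, 122] [243. 163.]
scene2 [503, -14, 110] [244. 164.]
wrist2 [503, -14, 164] [258. 213.]
wrist2 [508, -19.5, 110] [250. 195.]
wrist2 [508, -19.5, 122] [250. 199.]
wrist2 [503, -14, 110] [257. 192.]
[504.79657427 -14.45676536 179.76313375]
```

Run:
```python
from h import *
im,d,p=load('scene2')
cv2.imwrite('pics/crop2.png',cv2.resize(cv2.cvtColor(im[75:215,180:300],cv2.COLOR_RGB2BGR),None,fx=4,fy=4,interpolation=cv2.INTER_CUBIC))
C=cloud(p,d)
for (u,v) in((228,143),(229,146),(231,140),(260,133),(260,137)): print(u,v,C[v,u].round(0))
```

```text
228 143 [539. -62. 230.]
229 146 [542. -62. 223.]
231 140 [538. -54. 237.]
260 133 [504.  35. 208.]
260 137 [274. 117.  -3.]
```

View pics/crop2.png

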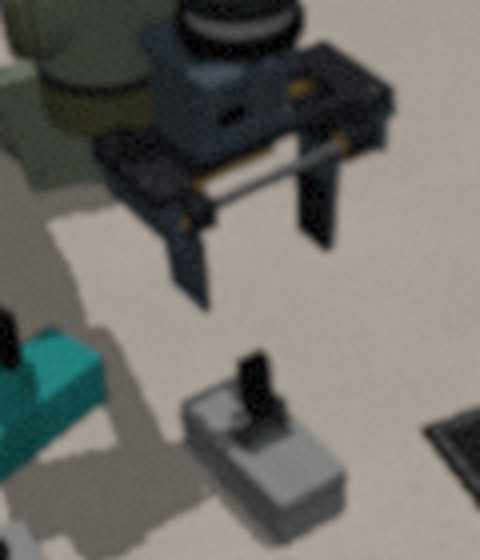

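Run:
```python
from h import *
im,d,p=load('scene2');C=cloud(p,d)
th=np.radians(16.8);e=np.array([[np.cos(th),np.sin(th)],[-np.sin(th),np.cos(th)]])
S=C[100:165,195:290].reshape(-1,3);D=d[100:165,195:290].ravel()
L=np.c_[(S[:,:2]-[504.8,-14.5])@e.T,S[:,2]]
k=(D>0)&(S[:,2]>140)&(S[:,2]<320)&(abs(L[:,0])<60)&(abs(L[:,1])<110)
L=L[k]
for z0 in range(140,320,12):
    q=L[(L[:,2]>=z0)&(L[:,2]<z0+12)]
    for s in(-1,1):
        r=q[q[:,1]*s>0]
        if len(r):print(z0,s,len(r),r.mean(0).round(0),r.min(0).round(0),r.max(0).round(0))
```

```text
188 -1 3 [ 16. -48. 197.] [ 14. -52. 194.] [ 18. -45. 199.]
188 1 13 [  6.  49. 198.] [-15.  47. 195.] [ 19.  53. 200.]
200 -1 29 [  8. -52. 206.] [-14. -55. 200.] [ 22. -46. 212.]
200 1 33 [  6.  48. 206.] [-14.  45. 200.] [ 21.  54. 212.]
212 -1 36 [ 10. -52. 218.] [-15. -56. 212.] [ 22. -44. 224.]
212 1 43 [  8.  49. 218.] [-14.  46. 212.] [ 20.  57. 224.]
224 -1 31 [  9. -54. 230.] [-13. -57. 225.] [ 20. -47. 236.]
224 1 40 [  7.  49. 230.] [-13.  45. 225.] [ 20.  57. 236.]
236 -1 29 [ 16. -53. 241.] [ -1. -58. 236.] [ 21. -45. 247.]
236 1 37 [  8.  49. 242.] [-11.  46. 237.] [ 20.  57. 247.]
248 -1 20 [ 19. -54. 254.] [ 15. -59. 248.] [ 21. -46. 260.]
248 1 43 [ 10.  51. 254.] [-15.  46. 248.] [ 21.  62. 260.]
260 1 34 [  6.  51. 266.] [-14.  48. 260.] [ 22.  62. 272.]
272 -1 71 [ 15. -76. 280.] [-32. -83. 273.] [ 42. -48. 284.]
272 1 46 [ 27.  59. 280.] [ -4.  48. 273.] [ 44.  80. 284.]
284 -1 126 [ 32. -47. 289.] [-31. -82. 284.] [ 44.  -0. 296.]
284 1 137 [ 30.  47. 291.] [-17.   2. 284.] [ 43.  81. 296.]
296 -1 144 [ 24. -60. 301.] [-34. -90. 296.] [ 42.  -0. 308.]
296 1 92 [ 30.  56. 301.] [-11.   0. 296.] [ 42.  89. 308.]
308 -1 450 [ 11. -63. 315.] [-33. -91. 308.] [ 42.  -2. 320.]
308 1 119 [ 30.  38. 313.] [ 20.   0. 308.] [ 42.  85. 320.]
```

Run:
```python
from h import *
im,d,p=load('wrist2');C=cloud(p,d)
print('cam',-np.array(p['R']).T@p['t'].ravel())
for (u,v) in((320,60),(100,120),(250,215),(250,188),(150,60),(310,180)): print(u,v,d[v,u],C[v,u].round(0))
for (u,v) in((182,215),(333,215),(170,260),(345,260)): print('finger',u,v,d[v,u],C[v,u].round(0))
im,d,p=load('scene2');C=cloud(p,d)
for (u,v) in((300,120),(150,250),(255,192)): print(u,v,C[v,u].round(0))
for n in('scene','top'):
    q=optics.camera_params(n); print(np.abs(np.array(q['t'])-load(n+'0')[2]['t'].ravel()).max())
print(readout.state())
```

```text
cam [429.02264371 -38.94858925 365.53634424]
320 60 336.81857 [352.  20.  -1.]
100 120 355.13666 [ 502. -226.   -1.]
250 215 337.51544 [550.  -8.  50.]
250 188 270.59567 [502. -21. 106.]
150 60 290.64722 [ 415. -159.   48.]
310 180 377.81137 [498.  60.  -0.]
finger 182 215 173.39256 [504. -63. 203.]
finger 333 215 171.3687 [476.  25. 206.]
finger 170 260 88.917816 [482. -51. 286.]
finger 345 260 88.56251 [465.   2. 287.]
300 120 [238. 286.  -1.]
150 250 [ 613. -322.   -1.]
255 192 [560.  -3.  50.]
0.0
0.0
{'time_s': 2.3833, 'qpos': array([-2.96722714e+00,  1.27612524e+01,  9.99825681e+01,  3.39634538e-02,
        6.73675328e+01, -1.10302644e+02]), 'qvel': array([-0.06872884, -0.47852582, -1.38726395, -0.1604345 ,  0.04320607,
       -0.25930161]), 'effort': array([-1.91531070e-01, -3.44359159e+01, -2.18601108e+01, -5.89706842e-02,
        8.07195576e-02,  5.71760131e-03]), 'ee_pos': array([504.79657427, -14.45676536, 179.76313375]), 'ee_rot': array([143.98707508,  89.88432176, 161.30939128]), 'force': array([ 0.29635644, -0.16809852, -0.21332492]), 'torque': array([ 0.06184204, -0.03081345,  0.04469639]), 'gripper_width': 91.35181263151544}
```

Both cameras put the open fingertips at z≈194 mm, though the stated geometry gives 166. They may extend as they close, so I'll test this in the air before grasping.

```bash
python3 -m creep '[{"translation":[0,0,0],"delta_rot":[0,0,0]},{"translation":[0,0,0],"delta_rot":[0,0,0]},{"translation":[0,0,0],"delta_rot":[0,0,0]},{"translation":[0.2,-0.2,0],"delta_rot":[0,0,0]},{"translation":[0.2,-0.2,0],"delta_rot":[0,0,0]}]' -0.35
python3 -m creep '[{"translation":[0,0,0],"delta_rot":[0,0,0]},{"translation":[0,0,0],"delta_rot":[0,0,0]},{"translation":[0,0,0],"delta_rot":[0,0,0]},{"translation":[0,0,0],"delta_rot":[0,0,0]}]'
cat > fing.py <<'E'
from h import *
import sys
s=readout.state();print(s['ee_pos'].round(1),s['gripper_width'])
im,d,p=grab('scene',sys.argv[1]);C=cloud(p,d)
th=np.radians(16.8);e=np.array([[np.cos(th),np.sin(th)],[-np.sin(th),np.cos(th)]])
L=np.c_[(C.reshape(-1,3)[:,:2]-s['ee_pos'][:2])@e.T,C.reshape(-1,3)[:,2]]
k=(d.ravel()>0)&(abs(L[:,0])<60)&(abs(L[:,1])<110)
L=L[k]
for z0 in range(int(sys.argv[2]),int(sys.argv[3]),10):
    q=L[(L[:,2]>=z0)&(L[:,2]<z0+10)]
    if len(q):print(z0,len(q),q.mean(0).round(0),q.min(0).round(0),q.max(0).round(0))
x0,y0=205,90
cv2.imwrite(f'pics/{sys.argv[1]}c.png',cv2.resize(cv2.cvtColor(im[75:225,160:340],cv2.COLOR_RGB2BGR),None,fx=4,fy=4,interpolation=cv2.INTER_CUBIC))
E
python3 fing.py sc3 90 290
```

```text
time_s: 2.8
ee_pos: [510.0, -19.6, 180.7]
ee_rot: [-16.2, 90.0, 1.1]
force: [0.6, -0.3, 0.8]
gripper_width: 60.7
time_s: 3.13
ee_pos: [509.7, -19.7, 180.3]
ee_rot: [121.0, 90.0, 138.3]
force: [0.2, -0.0, 0.2]
gripper_width: 34.0
[509.7 -19.7 180.3] 33.988657831781445
90 27 [ 8. -1. 95.] [ -1. -11.  90.] [ 11.  14. 100.]
100 25 [  7.  -3. 105.] [ -5. -12. 100.] [ 11.   9. 110.]
110 40 [  3.  -1. 116.] [ -9. -12. 110.] [ 10.  12. 120.]
120 13 [  2.  -0. 121.] [ -4.  -9. 120.] [  5.  11. 123.]
190 11 [  5.  16. 198.] [-16. -17. 194.] [ 20.  23. 200.]
200 55 [  8.  -0. 206.] [-14. -26. 200.] [ 23.  29. 210.]
210 58 [  9.   1. 215.] [-13. -28. 210.] [ 22.  27. 220.]
220 59 [  8.  -2. 225.] [-14. -28. 220.] [ 22.  28. 230.]
230 68 [ 10.  -0. 235.] [-12. -29. 230.] [ 22.  29. 240.]
240 60 [ 11.  -2. 245.] [-11. -30. 240.] [ 22.  29. 250.]
250 55 [ 13.   0. 254.] [-13. -31. 250.] [ 23.  29. 260.]
260 31 [ 12.  15. 265.] [-13. -30. 260.] [ 23.  30. 270.]
270 65 [ 10. -14. 277.] [-33. -82. 271.] [ 41.  80. 280.]
280 208 [ 23.  -7. 286.] [-33. -82. 280.] [ 43.  79. 290.]
```

View pics/sc3c.png

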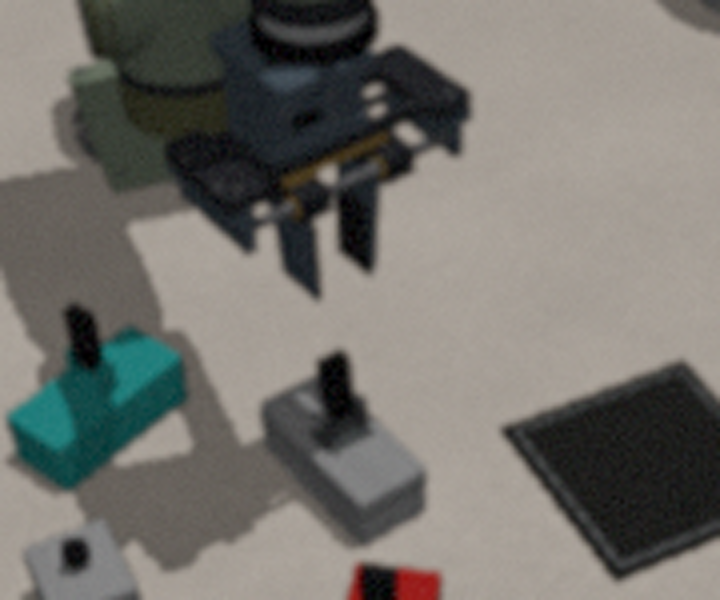

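The fingers stay parallel and the tips are still at z≈195 with the TCP reported at 180. So the tips sit about 15 mm behind the reported TCP, where the sheet says 14 mm ahead. The cameras agree with each other and read the worktop at 0 and the lid at 50, so I trust them. For a grasp point at z=110, the reported TCP must be about 77–80. I'll open and go down in stages, checking as I go.

```bash
python3 -m creep '[{"translation":[0,0,0],"delta_rot":[0,0,0]},{"translation":[0,0,0],"delta_rot":[0,0,0]},{"translation":[0,0,-1],"delta_rot":[0,0,0]},{"translation":[0,0,-2],"delta_rot":[0,0,0]},{"translation":[0,0,-2],"delta_rot":[0,0,0]}]' 0.5
python3 -m creep '[{"translation":[0,0,-1.5],"delta_rot":[0,0,0]},{"translation":[0,0,-1],"delta_rot":[0,0,0]},{"translation":[0,0,-0.5],"delta_rot":[0,0,0]},{"translation":[0,0,0],"delta_rot":[0,0,0]}]'
python3 fing.py sc4 70 180
```

```text
time_s: 3.6
ee_pos: [510.1, -19.6, 129.8]
ee_rot: [-17.4, 89.9, -0.2]
force: [0.4, -2.4, 0.1]
gripper_width: 61.2
time_s: 3.93
ee_pos: [509.0, -19.6, 99.2]
ee_rot: [156.7, 89.9, 174.0]
force: [0.1, -0.4, -0.0]
gripper_width: 68.4
[509.  -19.6  99.2] 68.39831955680725
70 48 [ 9. -2. 74.] [ -1. -22.  71.] [14. 23. 79.]
80 23 [ 9. -4. 85.] [ -2. -13.  80.] [14. 10. 89.]
90 27 [ 8. -3. 95.] [ -0. -12.  90.] [ 12.  11. 100.]
100 26 [  8.  -1. 105.] [  2. -12. 100.] [ 11.  12. 110.]
110 45 [  5.   6. 116.] [-11. -42. 110.] [ 22.  42. 120.]
120 62 [  6.  -0. 124.] [-12. -44. 120.] [ 21.  42. 130.]
130 46 [  8.   2. 135.] [-15. -44. 130.] [ 22.  43. 140.]
140 56 [ 10.   2. 145.] [-14. -45. 140.] [ 21.  46. 150.]
150 50 [ 11.  -1. 155.] [-12. -46. 150.] [ 23.  46. 160.]
160 48 [ 13.  -1. 165.] [ -6. -47. 160.] [ 22.  47. 170.]
170 41 [ 13.  13. 174.] [-12. -47. 170.] [ 23.  47. 180.]
```

View pics/sc4c.png

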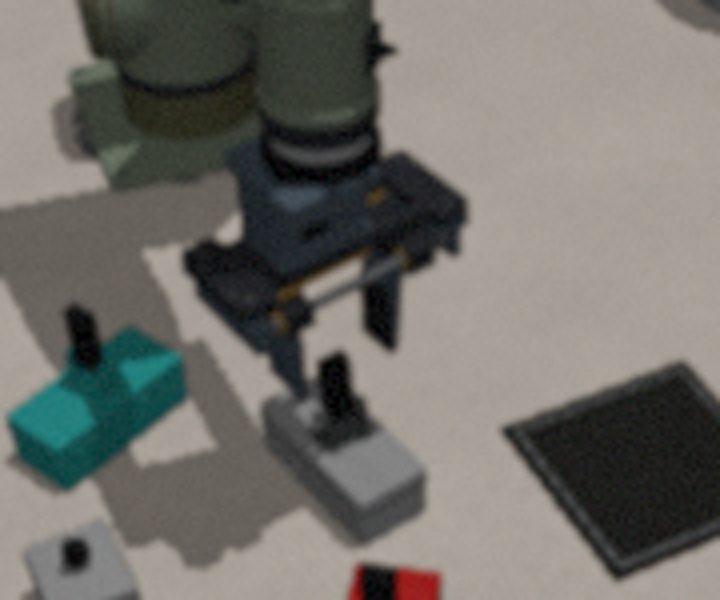

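The fingers straddle the handle with the tips at z≈114. I'll go down 21 mm and close.

```bash
python3 -m creep '[{"translation":[0,0,-0.8],"delta_rot":[0,0,0]},{"translation":[0,0,-0.8],"delta_rot":[0,0,0]},{"translation":[0,0,-0.5],"delta_rot":[0,0,0]},{"translation":[0,0,0],"delta_rot":[0,0,0]}]' 0.5
python3 -m creep '[{"translation":[0,0,0],"delta_rot":[0,0,0]},{"translation":[0,0,0],"delta_rot":[0,0,0]},{"translation":[0,0,0],"delta_rot":[0,0,0]},{"translation":[0,0,0],"delta_rot":[0,0,0]},{"translation":[0,0,0],"delta_rot":[0,0,0]}]' -1 50
python3 -m creep '[{"translation":[0,0,0],"delta_rot":[0,0,0]},{"translation":[0,0,0],"delta_rot":[0,0,0]},{"translation":[0,0,0],"delta_rot":[0,0,0]},{"translation":[0,0,0],"delta_rot":[0,0,0]},{"translation":[0,0,0],"delta_rot":[0,0,0]}]'
python3 fing.py sc5 70 140
```

```text
time_s: 4.32
ee_pos: [508.8, -19.6, 78.2]
ee_rot: [156.9, 89.9, 174.2]
force: [0.1, -0.9, -0.9]
gripper_width: 68.3
time_s: 4.73
ee_pos: [509.9, -19.6, 79.6]
ee_rot: [-11.1, 90.0, 6.1]
force: [-0.0, 0.2, -0.1]
gripper_width: 37.9
time_s: 5.15
ee_pos: [509.8, -19.8, 79.5]
ee_rot: [-42.2, 90.0, -24.9]
force: [-0.1, -1.1, 1.0]
gripper_width: 23.7
[509.8 -19.8  79.5] 23.734120031825295
70 47 [ 8. -1. 74.] [ -3. -21.  70.] [14. 25. 80.]
80 19 [ 9. -1. 85.] [ -2. -12.  81.] [13. 11. 89.]
90 21 [12.  5. 96.] [  6. -18.  91.] [ 20.  21. 100.]
100 44 [ 11.  -1. 105.] [ -9. -21. 101.] [ 22.  21. 109.]
110 56 [  9.  -1. 116.] [-12. -22. 110.] [ 22.  23. 120.]
120 54 [  9.  -3. 125.] [-11. -24. 120.] [ 23.  21. 130.]
130 41 [ 13.  -4. 135.] [ -8. -23. 130.] [ 22.  21. 140.]
```

View pics/sc5c.png

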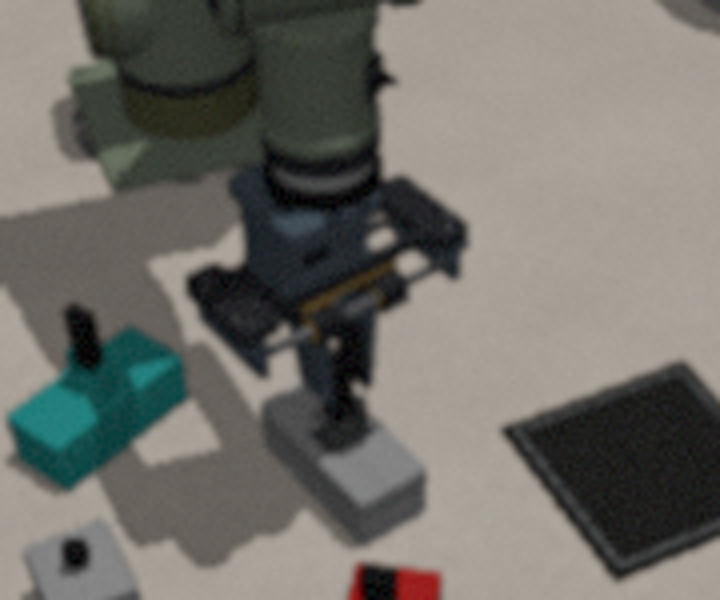

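Width is 23.7 mm, so the handle is held. Lifting 15 cm and letting it hang.

```bash
python3 -m creep '[{"translation":[0,0,0.5],"delta_rot":[0,0,0]},{"translation":[0,0,1],"delta_rot":[0,0,0]},{"translation":[0,0,1.5],"delta_rot":[0,0,0]},{"translation":[0,0,2],"delta_rot":[0,0,0]},{"translation":[0,0,2],"delta_rot":[0,0,0]}]' -1 55
python3 -m creep '[{"translation":[0,0,2],"delta_rot":[0,0,0]},{"translation":[0,0,2],"delta_rot":[0,0,0]},{"translation":[0,0,2],"delta_rot":[0,0,0]},{"translation":[0,0,1],"delta_rot":[0,0,0]},{"translation":[0,0,1],"delta_rot":[0,0,0]}]'
for i in 1 2 3; do python3 -m creep '[{"translation":[0,0,0],"delta_rot":[0,0,0]},{"translation":[0,0,0],"delta_rot":[0,0,0]},{"translation":[0,0,0],"delta_rot":[0,0,0]},{"translation":[0,0,0],"delta_rot":[0,0,0]},{"translation":[0,0,0],"delta_rot":[0,0,0]}]'; done
python3 fing.py sc6 70 260; python3 -c "
from h import *
grab('wrist','wr6')"
```

```text
time_s: 5.62
ee_pos: [507.5, -19.5, 149.1]
ee_rot: [159.3, 89.7, 176.6]
force: [-1.0, 0.1, -6.9]
gripper_width: 23.8
time_s: 6.03
ee_pos: [509.1, -19.5, 229.8]
ee_rot: [148.9, 89.9, 166.1]
force: [0.3, 0.7, -7.9]
gripper_width: 23.6
time_s: 6.45
ee_pos: [509.1, -19.6, 228.3]
ee_rot: [157.2, 89.9, 174.4]
force: [0.1, 0.8, -8.0]
gripper_width: 23.5
time_s: 6.87
ee_pos: [509.7, -19.6, 229.4]
ee_rot: [100.8, 90.0, 118.0]
force: [-1.0, -0.6, -7.8]
gripper_width: 23.5
time_s: 7.28
ee_pos: [509.7, -19.6, 229.4]
ee_rot: [69.1, 90.0, 86.3]
force: [-0.3, 0.4, -8.6]
gripper_width: 23.7
[509.7 -19.6 229.4] 23.657334440380996
120 4 [ 23. -11. 129.] [ 22. -28. 127.] [ 24.   2. 130.]
130 22 [ 25. -12. 136.] [  9. -30. 131.] [ 30.  23. 140.]
140 34 [ 21. -18. 145.] [-12. -31. 140.] [ 36.  26. 150.]
150 50 [ 20. -19. 155.] [-29. -31. 150.] [ 43.  29. 160.]
160 84 [ 25. -12. 166.] [-39. -31. 160.] [ 48.  30. 170.]
170 206 [ 25.  -8. 175.] [-57. -31. 170.] [ 49.  31. 180.]
180 176 [ 11.  -6. 185.] [-56. -32. 180.] [ 33.  31. 190.]
190 167 [ -2.  -7. 195.] [-58. -30. 190.] [ 24.  30. 200.]
200 94 [-16. -17. 205.] [-56. -31. 200.] [  6.  18. 210.]
210 113 [-25. -15. 215.] [-60. -30. 210.] [ 12.  17. 220.]
220 139 [-22. -10. 225.] [-59. -32. 220.] [ 14.  21. 230.]
230 73 [-30.  -8. 233.] [-60. -29. 230.] [ 12.  18. 239.]
240 29 [ 11.   4. 246.] [ -3. -17. 240.] [ 21.  19. 250.]
250 69 [ 10.  -2. 255.] [-12. -22. 250.] [ 21.  20. 260.]
```

View pics/sc6.png

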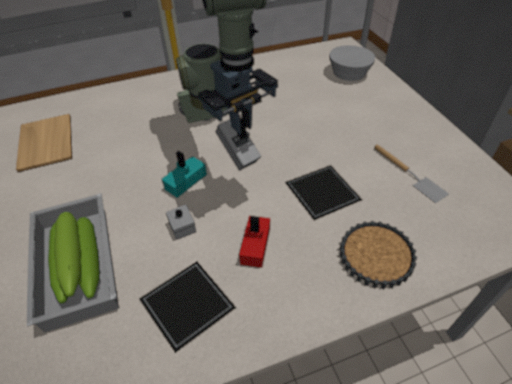

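View pics/wr6.png

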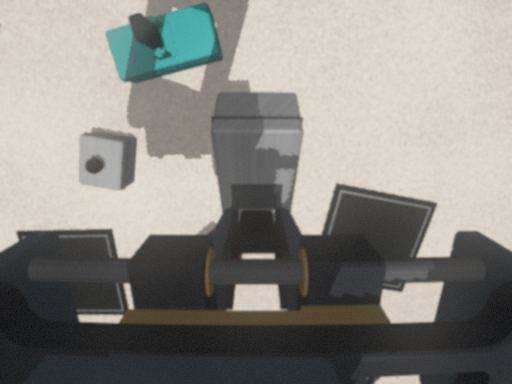

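The case hangs clear. Its far end (+u, away from the robot, at (248,162) in the scene) is low: lid z≈172 there against ≈237 at the near end, about 31° of tilt, with the lowest edge at z≈127. So the heavy end is the one pointing along (0.957, 0.289). The reported TCP is practically on the hinge (7 mm above it). Next I carry it so that the heavy lower edge lands at about (557,194) on the mat.

```bash
python3 -m creep '[{"translation":[0.1,1,0],"delta_rot":[0,0,0]},{"translation":[0.3,2,0],"delta_rot":[0,0,0]},{"translation":[0.3,2.3,0],"delta_rot":[0,0,0]},{"translation":[0.3,2.3,0],"delta_rot":[0,0,0]},{"translation":[0.3,2.3,0],"delta_rot":[0,0,0]}]'
python3 -m creep '[{"translation":[0.3,2.3,0],"delta_rot":[0,0,0]},{"translation":[0.3,2.3,0],"delta_rot":[0,0,0]},{"translation":[0.3,2.3,0],"delta_rot":[0,0,0]},{"translation":[0.3,2.3,0],"delta_rot":[0,0,0]},{"translation":[0.2,1.4,0],"delta_rot":[0,0,0]}]'
python3 -m creep '[{"translation":[0,0.3,-1],"delta_rot":[0,0,0]},{"translation":[0,0,-2],"delta_rot":[0,0,0]},{"translation":[0,0,-2],"delta_rot":[0,0,0]},{"translation":[0,0,-2],"delta_rot":[0,0,0]},{"translation":[0,0,-1.5],"delta_rot":[0,0,0]}]'
python3 -m creep '[{"translation":[0,0,-1],"delta_rot":[0,0,0]},{"translation":[0,0,0],"delta_rot":[0,0,0]},{"translation":[0,0,0],"delta_rot":[0,0,0]},{"translation":[0,0,0],"delta_rot":[0,0,0]},{"translation":[0,0,0],"delta_rot":[0,0,0]}]'
cat > case.py <<'E'
from h import *
import sys
s=readout.state();print(s['time_s'],s['ee_pos'].round(1),s['force'].round(1))
im,d,p=grab('scene',sys.argv[1]);C=cloud(p,d)
th=np.radians(16.8);e=np.array([[np.cos(th),np.sin(th)],[-np.sin(th),np.cos(th)]])
W=C.reshape(-1,3)
L=np.c_[(W[:,:2]-[580.8,201])@e.T,W[:,2]]
I=im.reshape(-1,3).astype(int)
k=(d.ravel()>0)&(abs(L[:,0])<150)&(abs(L[:,1])<40)&(L[:,2]>6)&(I.max(1)>70)&(L[:,2]<190)
L=L[k]
for z0 in range(5,190,12):
    q=L[(L[:,2]>=z0)&(L[:,2]<z0+12)]
    if len(q)>3:print(z0,len(q),q.mean(0).round(0),np.percentile(q,3,axis=0).round(0),np.percentile(q,97,axis=0).round(0))
cv2.imwrite(f'pics/{sys.argv[1]}c.png',cv2.resize(cv2.cvtColor(im[75:225,220:400],cv2.COLOR_RGB2BGR),None,fx=4,fy=4,interpolation=cv2.INTER_CUBIC))
E
python3 case.py sc7
```

```text
time_s: 7.8
ee_pos: [522.7, 81.2, 229.4]
ee_rot: [66.3, 90.0, 83.5]
force: [1.0, -0.7, -7.5]
gripper_width: 23.5
time_s: 8.22
ee_pos: [536.6, 188.8, 229.2]
ee_rot: [76.7, 89.9, 94.0]
force: [0.8, -0.3, -8.5]
gripper_width: 23.8
time_s: 8.63
ee_pos: [535.3, 187.1, 141.9]
ee_rot: [-166.1, 89.8, -148.8]
force: [-0.4, -0.3, -8.6]
gripper_width: 23.6
time_s: 9.05
ee_pos: [537.7, 188.6, 135.7]
ee_rot: [0.6, 89.8, 17.8]
force: [0.3, 0.5, -7.9]
gripper_width: 23.5
9.05 [537.7 188.6 135.7] [ 0.3  0.5 -7.9]
53 6 [-31. -12.  60.] [-63. -29.  55.] [-2. 22. 64.]
65 55 [-14.  -8.  74.] [-80. -29.  67.] [ 3. 30. 77.]
77 157 [-16.  -3.  83.] [-93. -29.  77.] [ 2. 29. 89.]
89 138 [-35.  -4.  95.] [-116.  -29.   90.] [-19.  30. 100.]
101 50 [-56. -16. 106.] [-125.  -29.  101.] [-36.  26. 112.]
113 72 [-73. -14. 120.] [-116.  -30.  115.] [-59.   8. 124.]
125 101 [-85. -12. 131.] [-111.  -29.  125.] [-35.  21. 136.]
137 39 [-93. -11. 140.] [-109.  -27.  137.] [-34.  11. 145.]
149 8 [-31.  14. 153.] [-37.   7. 150.] [-25.  20. 158.]
161 6 [-24.  19. 166.] [-26.  16. 162.] [-23.  21. 171.]
173 6 [-25.  21. 178.] [-26.  19. 175.] [-23.  24. 181.]
```

View pics/sc7c.png

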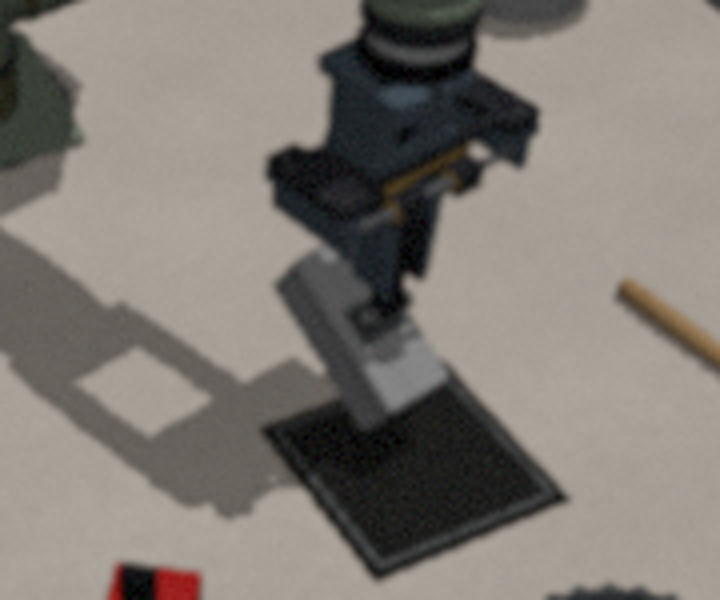

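Hanging over the near half of the mat, lowest edge about 30 mm above it. Lowering until the edge touches.

```bash
python3 -m creep '[{"translation":[0,0,-1],"delta_rot":[0,0,0]},{"translation":[0,0,-1],"delta_rot":[0,0,0]},{"translation":[0,0,-0.5],"delta_rot":[0,0,0]},{"translation":[0,0,0],"delta_rot":[0,0,0]},{"translation":[0,0,0],"delta_rot":[0,0,0]}]'
python3 -m creep '[{"translation":[0,0,-0.2],"delta_rot":[0,0,0]},{"translation":[0,0,-0.1],"delta_rot":[0,0,0]},{"translation":[0,0,0],"delta_rot":[0,0,0]},{"translation":[0,0,0],"delta_rot":[0,0,0]}]'
python3 -m creep '[{"translation":[0,0,-0.2],"delta_rot":[0,0,0]},{"translation":[0,0,0],"delta_rot":[0,0,0]},{"translation":[0,0,0],"delta_rot":[0,0,0]}]'
python3 -c "
from h import *
print(readout.state()['force'],readout.state()['ee_pos'])"
```

```text
time_s: 9.52
ee_pos: [536.3, 188.2, 108.6]
ee_rot: [177.3, 89.9, -165.4]
force: [0.1, -0.0, -6.9]
gripper_width: 23.6
time_s: 9.85
ee_pos: [536.9, 188.5, 106.7]
ee_rot: [10.5, 90.0, 27.8]
force: [-0.3, -0.4, -6.4]
gripper_width: 23.6
time_s: 10.1
ee_pos: [537.6, 188.6, 106.4]
ee_rot: [2.2, 89.8, 19.5]
force: [-2.5, -1.0, 6.3]
gripper_width: 23.4
[-2.46843434 -1.0373039   6.33442066] [537.57133078 188.63151277 106.42274868]
```

Contact: force z went from -8 to +6 N. Now I'll tip it along the arc about that edge.

```bash
python3 -m creep '[{"translation":[0.4,0.12,0.15],"delta_rot":[-0.003,0.01,0]},{"translation":[0.4,0.12,0.1],"delta_rot":[-0.003,0.01,0]},{"translation":[0.4,0.12,0.05],"delta_rot":[-0.003,0.01,0]},{"translation":[0.4,0.12,0.0],"delta_rot":[-0.003,0.01,0]},{"translation":[0,0,0],"delta_rot":[0,0,0]}]'
python3 case.py sc8
```

```text
time_s: 10.52
ee_pos: [555.4, 194.0, 108.0]
ee_rot: [179.1, 87.8, -163.7]
force: [-0.8, -0.5, 5.6]
gripper_width: 23.9
10.5167 [555.4 194.  108. ] [-0.8 -0.5  5.6]
29 15 [ 8. -3. 39.] [  4. -29.  36.] [11. 26. 41.]
41 114 [-0. -3. 47.] [-41. -29.  41.] [ 9. 28. 52.]
53 113 [-15.  -3.  59.] [-77. -29.  53.] [-2. 27. 65.]
65 89 [-28.  -4.  70.] [-92. -29.  65.] [-15.  28.  75.]
77 30 [-52. -25.  83.] [-106.  -29.   78.] [-28. -14.  89.]
89 63 [-58. -14.  96.] [-112.  -30.   91.] [-16.  17. 101.]
101 58 [-61. -14. 106.] [-96. -29. 102.] [-20.  21. 112.]
113 47 [-69. -17. 119.] [-91. -29. 114.] [-13.  14. 125.]
125 12 [-32.   4. 129.] [-84. -26. 126.] [ -4.  23. 135.]
137 4 [ -4.  19. 144.] [ -6.  18. 138.] [ -3.  22. 148.]
149 5 [ -4.  21. 154.] [ -6.  19. 150.] [ -3.  23. 157.]
161 4 [ -4.  21. 167.] [ -5.  18. 163.] [ -3.  23. 172.]
```

View pics/sc8c.png

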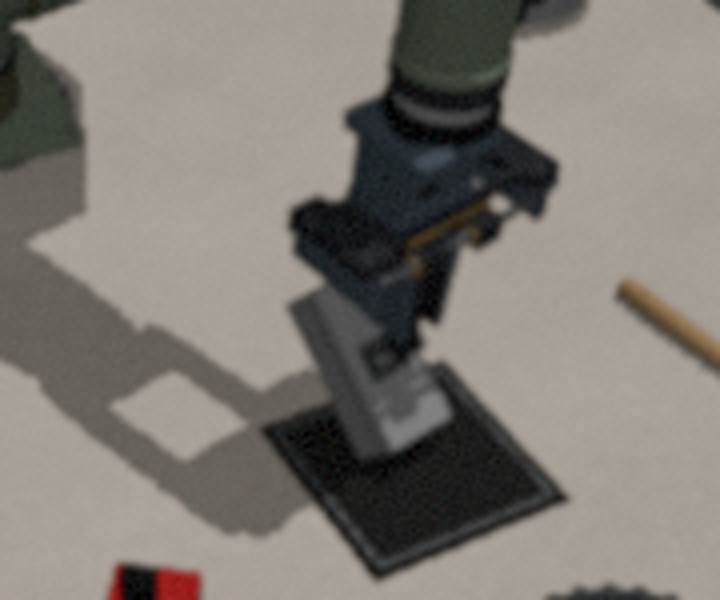

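Tilt is now about 40° and the edge is holding at u≈-25. Continuing 40→60°.

```bash
python3 -m creep '[{"translation":[0.8,0.24,0],"delta_rot":[-0.003,0.01,0]},{"translation":[0.8,0.24,-0.05],"delta_rot":[-0.003,0.01,0]},{"translation":[0.8,0.24,-0.15],"delta_rot":[-0.003,0.01,0]},{"translation":[0.8,0.24,-0.2],"delta_rot":[-0.003,0.01,0]},{"translation":[0,0,0],"delta_rot":[0,0,0]}]'
python3 case.py sc9
```

```text
time_s: 10.98
ee_pos: [586.9, 203.5, 102.3]
ee_rot: [179.2, 85.3, -163.5]
force: [1.5, 0.1, 1.4]
gripper_width: 23.6
10.9833 [586.9 203.5 102.3] [1.5 0.1 1.4]
29 70 [16. -3. 35.] [ 12. -28.  30.] [21. 24. 40.]
41 67 [10. -4. 47.] [  5. -28.  41.] [15. 22. 53.]
53 75 [-0. -4. 59.] [-48. -29.  53.] [ 7. 26. 64.]
65 23 [-14. -22.  70.] [-55. -29.  66.] [ 1.  1. 76.]
77 17 [-21. -27.  82.] [-61. -31.  78.] [ -6. -22.  87.]
89 35 [-14. -12.  95.] [-65. -29.  89.] [ 18.  21. 100.]
101 37 [-31. -21. 107.] [-77. -29. 101.] [-18.  -9. 112.]
113 33 [-29. -17. 118.] [-78. -30. 114.] [ 27.  17. 124.]
125 9 [-21. -12. 128.] [-70. -28. 125.] [ 30.  20. 134.]
```

View pics/sc9c.png

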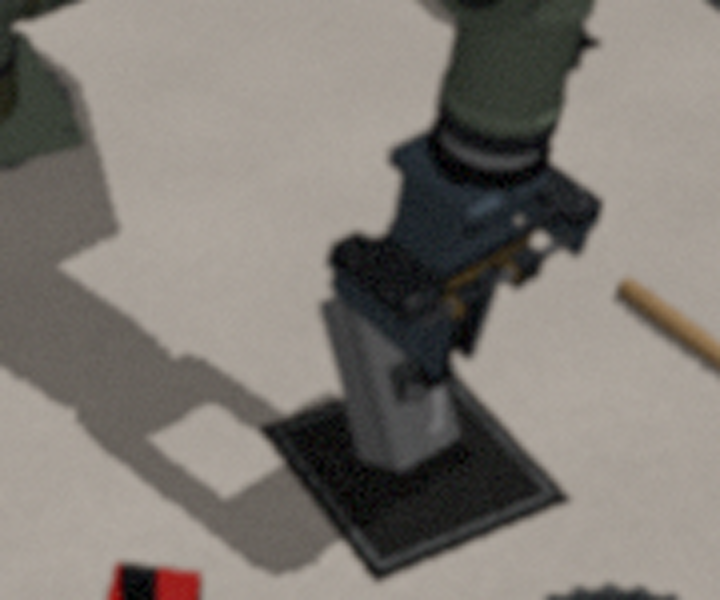

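About 62°, past the balance point. Continuing towards 80°.

```bash
python3 -m creep '[{"translation":[0.75,0.22,-0.25],"delta_rot":[-0.003,0.01,0]},{"translation":[0.75,0.22,-0.35],"delta_rot":[-0.003,0.01,0]},{"translation":[0.68,0.2,-0.4],"delta_rot":[-0.003,0.01,0]},{"translation":[0.68,0.2,-0.45],"delta_rot":[-0.003,0.01,0]},{"translation":[0,0,0],"delta_rot":[0,0,0]}]'
python3 case.py sc10
```

```text
time_s: 11.45
ee_pos: [613.9, 211.5, 86.8]
ee_rot: [179.3, 82.7, -163.5]
force: [0.2, 0.1, -3.3]
gripper_width: 23.5
11.45 [613.9 211.5  86.8] [ 0.2  0.1 -3.3]
5 5 [-16.  -5.  12.] [-82. -33.   6.] [27. 15. 16.]
17 42 [24. -2. 22.] [ 21. -28.  18.] [27. 24. 28.]
29 43 [23. -6. 34.] [ 18. -28.  29.] [26. 23. 40.]
41 20 [ 21. -18.  47.] [ 18. -29.  42.] [23. -5. 53.]
53 12 [ 18. -27.  59.] [ 13. -29.  53.] [ 21. -22.  65.]
65 11 [  0. -27.  72.] [-30. -30.  67.] [ 19. -24.  77.]
77 11 [ 14. -14.  83.] [-30. -29.  78.] [43. 21. 88.]
89 21 [  9. -20.  95.] [-32. -29.  89.] [ 48.  12. 100.]
101 14 [ 10. -15. 105.] [-35. -30. 101.] [ 55.  17. 111.]
113 8 [-14. -16. 118.] [-41. -29. 113.] [ 58.  20. 123.]
125 7 [  4.  -7. 130.] [-40. -29. 126.] [ 61.  21. 136.]
173 6 [ 85.  21. 183.] [ 81.  15. 182.] [ 87.  35. 184.]
```

View pics/sc10c.png

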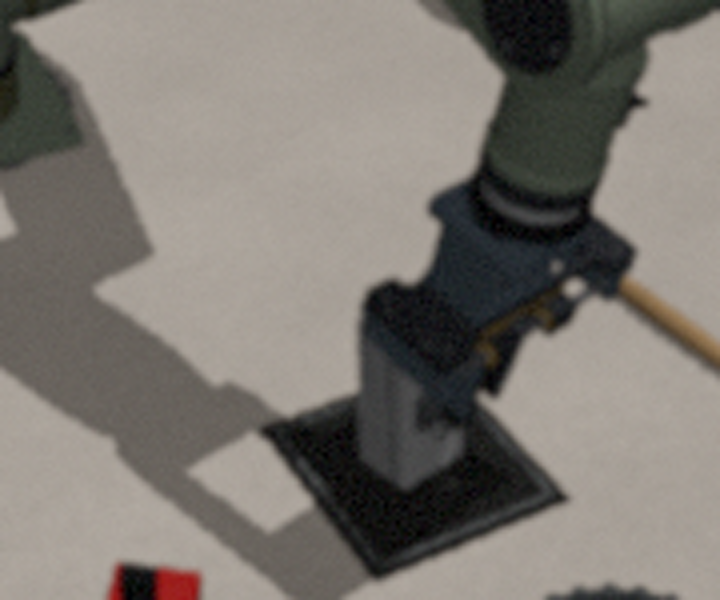

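About 82°, front face near u=25. Finishing the last 8° gently.

```bash
python3 -m creep '[{"translation":[0.5,0.15,-0.45],"delta_rot":[0,0,0]},{"translation":[0.5,0.15,-0.5],"delta_rot":[0,0,0]},{"translation":[0,0,0],"delta_rot":[0,0,0]},{"translation":[0,0,0],"delta_rot":[0,0,0]}]'
python3 case.py sc11;  python3 -c "
from h import *
grab('top','top11');print(readout.state()['force'],readout.state()['torque'])
im=cv2.imread('pics/top11.png');cv2.imwrite('pics/top11c.png',cv2.resize(im[130:270,120:320],None,fx=4,fy=4,interpolation=cv2.INTER_CUBIC))"
```

```text
time_s: 11.83
ee_pos: [623.0, 214.1, 78.8]
ee_rot: [179.4, 82.8, -163.3]
force: [-1.8, 0.3, -3.6]
gripper_width: 23.4
11.8333 [623.  214.1  78.8] [-1.8  0.3 -3.6]
5 10 [27. -4. 15.] [ 25. -26.  11.] [29. 15. 17.]
17 21 [ 28. -10.  23.] [ 25. -28.  18.] [29. 11. 28.]
29 15 [ 27. -17.  34.] [ 25. -28.  29.] [28. -4. 40.]
41 10 [ 26. -23.  46.] [ 22. -29.  42.] [ 28. -15.  50.]
53 5 [ 25. -26.  59.] [ 24. -29.  55.] [ 27. -22.  63.]
65 5 [ 24. -27.  70.] [ 22. -29.  66.] [ 27. -25.  74.]
77 10 [ -1. -28.  82.] [-25. -29.  78.] [ 25. -25.  86.]
89 12 [ 23. -18.  95.] [-22. -30.  90.] [66. 15. 98.]
101 5 [ -3. -19. 106.] [-22. -30. 103.] [ 57.  12. 111.]
173 12 [ 96.  14. 178.] [ 91. -17. 174.] [ 98.  36. 184.]
[-1.86560569  1.011648   -4.43232048] [ 0.15599036  0.19350048 -0.05144259]
```

View pics/sc11c.png

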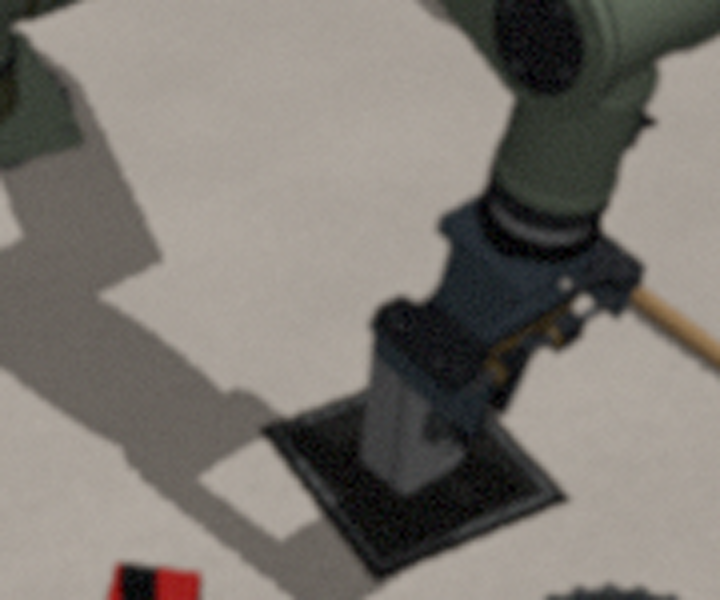

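View pics/top11c.png

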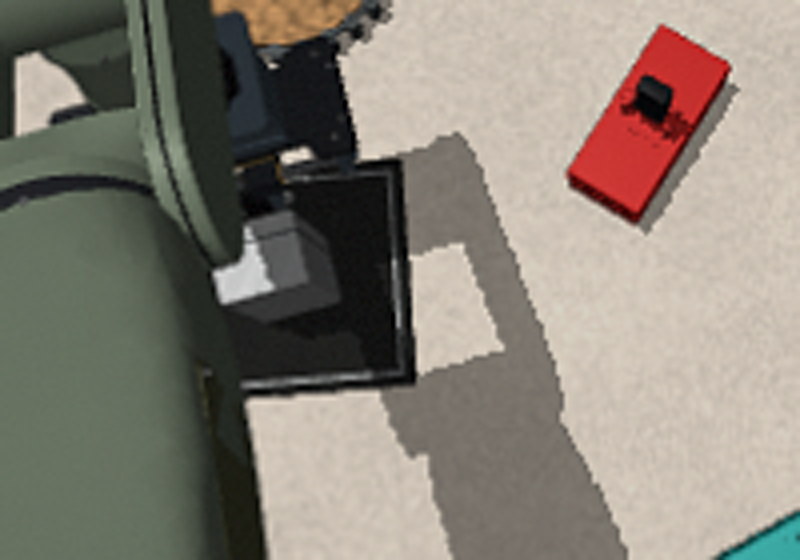

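About 87° (face goes from u=28 at z=20 to u=24 at z=80). One more small step, then check that the weight has transferred.

```bash
python3 -m creep '[{"translation":[0.25,0.08,-0.25],"delta_rot":[0,0,0]},{"translation":[0.05,0,0],"delta_rot":[0,0,0]},{"translation":[0,0,0],"delta_rot":[0,0,0]},{"translation":[0,0,0],"delta_rot":[0,0,0]}]'
python3 case.py sc12
```

```text
time_s: 12.27
ee_pos: [626.3, 214.8, 76.9]
ee_rot: [179.5, 82.8, -163.2]
force: [-2.1, 0.5, -4.6]
gripper_width: 23.3
12.2667 [626.3 214.8  76.9] [-2.1  0.5 -4.6]
5 11 [10. -9. 12.] [-79. -30.   6.] [31. 12. 16.]
17 15 [ 29. -14.  22.] [ 26. -28.  19.] [30.  3. 27.]
29 6 [ 29. -22.  34.] [ 26. -28.  29.] [ 30. -11.  40.]
41 5 [ 29. -22.  45.] [ 28. -27.  42.] [ 31. -16.  50.]
53 5 [ 29. -27.  57.] [ 26. -30.  53.] [ 30. -23.  63.]
65 5 [ 27. -27.  72.] [ 25. -29.  66.] [ 28. -26.  77.]
77 7 [ 16. -28.  85.] [-17. -30.  80.] [ 31. -26.  88.]
89 9 [ 17. -14.  96.] [-19. -30.  92.] [ 70.  17. 100.]
101 5 [ 36.  -0. 107.] [-17. -29. 102.] [ 72.  21. 110.]
173 13 [ 99.  14. 177.] [ 93. -17. 173.] [102.  36. 182.]
```

Upright within about 1–2°. Lowering 1 mm more to shift the load, then releasing.

```bash
python3 -m creep '[{"translation":[0,0,-0.1],"delta_rot":[0,0,0]},{"translation":[0,0,-0.1],"delta_rot":[0,0,0]},{"translation":[0,0,0],"delta_rot":[0,0,0]}]'
python3 case.py sc13
```

```text
time_s: 12.57
ee_pos: [627.2, 215.1, 76.3]
ee_rot: [179.5, 83.0, -163.3]
force: [-0.6, -1.2, 3.0]
gripper_width: 23.6
12.5667 [627.2 215.1  76.3] [-0.6 -1.2  3. ]
5 10 [ 24. -14.  13.] [-48. -29.   6.] [72.  6. 17.]
17 15 [ 29. -16.  21.] [ 26. -28.  17.] [30.  4. 27.]
29 7 [ 30. -20.  35.] [ 29. -28.  31.] [31. -5. 40.]
41 5 [ 29. -26.  46.] [ 28. -29.  42.] [ 29. -20.  50.]
53 4 [ 29. -28.  59.] [ 27. -29.  55.] [ 31. -27.  63.]
77 5 [ 10. -28.  84.] [-18. -29.  78.] [ 30. -26.  88.]
89 8 [ 29. -12.  95.] [-15. -31.  91.] [71. 18. 99.]
101 6 [ 28.  -5. 107.] [-16. -31. 102.] [ 73.  21. 111.]
161 5 [ 98.  18. 172.] [ 95.  15. 171.] [101.  27. 172.]
173 12 [ 99.  16. 178.] [ 95. -11. 173.] [101.  37. 183.]
```

View pics/sc13c.png

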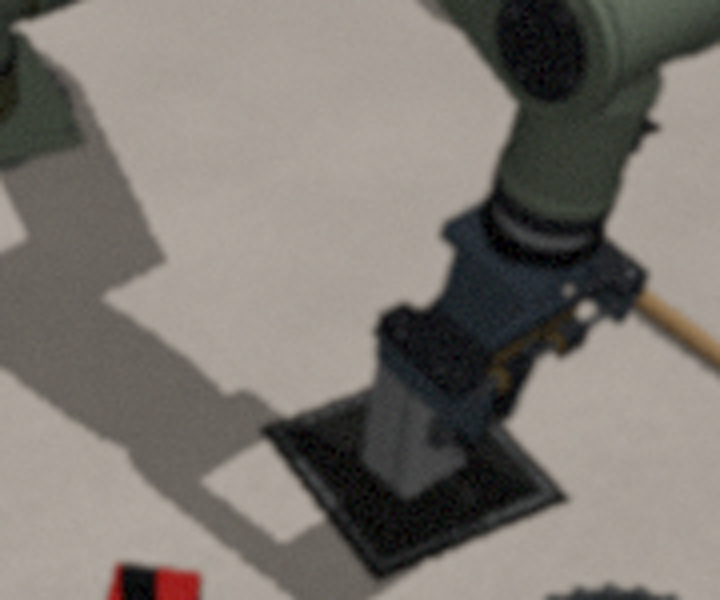

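The case is vertical with its weight on the mat (front face constant at u≈29). Opening the jaws and backing out along the tool axis.

```bash
python3 -m creep '[{"translation":[0,0,0],"delta_rot":[0,0,0]},{"translation":[0,0,0],"delta_rot":[0,0,0]},{"translation":[0,0,0],"delta_rot":[0,0,0]},{"translation":[0,0,0],"delta_rot":[0,0,0]},{"translation":[0,0,0],"delta_rot":[0,0,0]}]' 0.5
python3 -m creep '[{"translation":[0.2,0.06,0.5],"delta_rot":[0,0,0]},{"translation":[0.3,0.09,1],"delta_rot":[0,0,0]},{"translation":[0.3,0.09,1.5],"delta_rot":[0,0,0]},{"translation":[0.3,0.09,1.5],"delta_rot":[0,0,0]},{"translation":[0.3,0.09,2],"delta_rot":[0,0,0]}]'
python3 case.py sc14
```

```text
time_s: 13.03
ee_pos: [626.4, 215.0, 74.6]
ee_rot: [179.4, 82.8, -163.3]
force: [-0.6, 0.2, 0.0]
gripper_width: 53.7
time_s: 13.45
ee_pos: [640.4, 219.2, 140.5]
ee_rot: [179.4, 82.8, -163.3]
force: [-0.1, 0.5, -0.3]
gripper_width: 68.9
13.45 [640.4 219.2 140.5] [-0.1  0.5 -0.3]
5 13 [ 12. -14.  13.] [-82. -28.   6.] [30.  8. 17.]
17 14 [ 29. -13.  24.] [ 28. -28.  19.] [30.  4. 27.]
29 16 [ 27. -18.  34.] [  5. -29.  30.] [32. -4. 40.]
41 6 [ 30. -23.  48.] [ 28. -28.  43.] [ 31. -16.  52.]
77 8 [ 11. -28.  83.] [-18. -29.  78.] [ 30. -25.  86.]
89 26 [ 24. -17.  95.] [-19. -29.  90.] [ 59.   9. 100.]
101 21 [ 23. -20. 107.] [-17. -31. 102.] [ 56.   9. 112.]
113 18 [ 22. -20. 119.] [-18. -30. 114.] [ 57.   6. 125.]
125 168 [  3. -13. 132.] [-18. -29. 128.] [ 28.   8. 135.]
149 5 [ 76.  34. 159.] [ 67.  33. 158.] [ 84.  37. 159.]
```

View pics/sc14c.png

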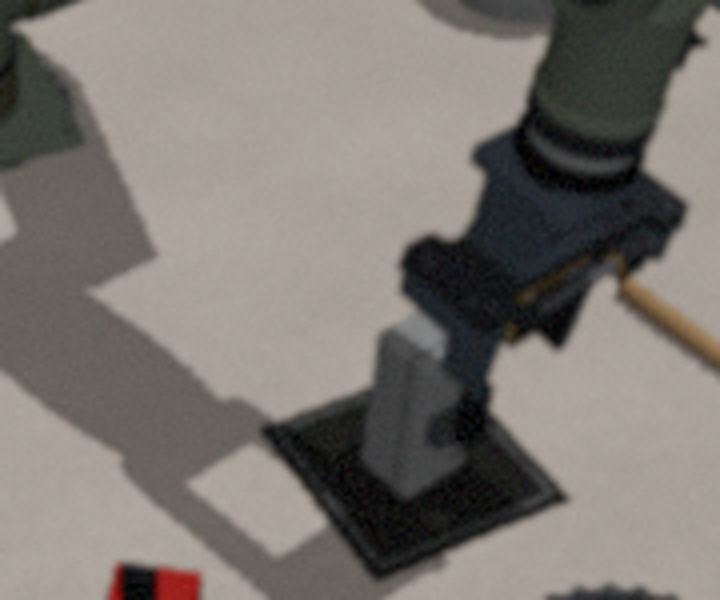

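The case stands by itself at top z≈133. Raising the gripper well clear and back out of the view.

```bash
python3 -m creep '[{"translation":[0.3,0.09,2.5],"delta_rot":[0,0,0]},{"translation":[0.3,0.09,2.5],"delta_rot":[0,0,0]},{"translation":[0.3,0.09,2.5],"delta_rot":[0,0,0]},{"translation":[0,0,2.5],"delta_rot":[0,0,0]},{"translation":[0,0,2.5],"delta_rot":[0,0,0]}]'
python3 -m creep '[{"translation":[0,3,1],"delta_rot":[0,0,0]},{"translation":[0,3,0],"delta_rot":[0,0,0]},{"translation":[0,3,0],"delta_rot":[0,0,0]},{"translation":[0,3,0],"delta_rot":[0,0,0]},{"translation":[0,3,0],"delta_rot":[0,0,0]}]'
python3 -m creep '[{"translation":[-2,3,0],"delta_rot":[0,0,0]},{"translation":[-2,2,0],"delta_rot":[0,0,0]},{"translation":[0,0,0],"delta_rot":[0,0,0]},{"translation":[0,0,0],"delta_rot":[0,0,0]},{"translation":[0,0,0],"delta_rot":[0,0,0]}]'
python3 case.py sc15; python3 -c "
from h import *
im,d,p=grab('top','top15');C=cloud(p,d)
S=C[150:250,150:270].reshape(-1,3);D=d[150:250,150:270].ravel();k=(D>0)&(S[:,2]>125)&(S[:,2]<140)&((S[:,:2]-[580,201])**2).sum(1)**.5.__float__().__class__(1)>0 if 0 else (D>0)&(S[:,2]>125)&(S[:,2]<140)
print('top face',k.sum(),cv2.minAreaRect(S[k][:,:2].astype(np.float32)),S[k][:,2].mean())
S=C[185:228,320:362].reshape(-1,3);l=S[abs(S[:,2]-50)<6];print('tin',cv2.minAreaRect(l[:,:2].astype(np.float32)))
print(readout.state()['qpos'].round(1))"
```

```text
time_s: 13.92
ee_pos: [649.5, 222.0, 266.8]
ee_rot: [179.4, 82.9, -163.3]
force: [1.0, -0.6, -0.5]
gripper_width: 68.3
time_s: 14.33
ee_pos: [649.4, 373.2, 275.8]
ee_rot: [179.3, 82.9, -163.5]
force: [0.2, -0.5, 0.1]
gripper_width: 68.5
time_s: 14.75
ee_pos: [609.8, 421.5, 275.5]
ee_rot: [179.7, 82.9, -163.1]
force: [0.2, 0.4, 0.1]
gripper_width: 68.4
14.75 [609.8 421.5 275.5] [0.2 0.4 0.1]
5 5 [ 30. -15.  14.] [ 30. -24.  11.] [31. -1. 16.]
17 12 [ 30. -13.  23.] [ 28. -21.  18.] [31. -3. 29.]
29 8 [ 30. -13.  33.] [ 29. -21.  31.] [31. -3. 38.]
65 6 [ 40. -23.  70.] [ 27. -27.  66.] [ 53. -20.  76.]
89 34 [25. -8. 96.] [-16. -31.  90.] [ 31.  27. 101.]
101 32 [ 29.  -2. 107.] [ 28. -27. 101.] [ 31.  24. 112.]
113 39 [ 27.  -4. 120.] [-16. -27. 113.] [ 44.  23. 125.]
125 296 [  7.  -3. 132.] [-17. -29. 127.] [ 29.  27. 136.]
top face 441 ((581.262451171875, 201.0552215576172), (50.05095291137695, 58.50456237792969), 17.069541931152344) 133.85649171678938
tin ((564.6318359375, -224.76907348632812), (70.95284271240234, 61.13589096069336), 6.210131645202637)
[ 32.8  38.2  45.6   2.  103.1 -74.1]
```

View pics/sc15.png

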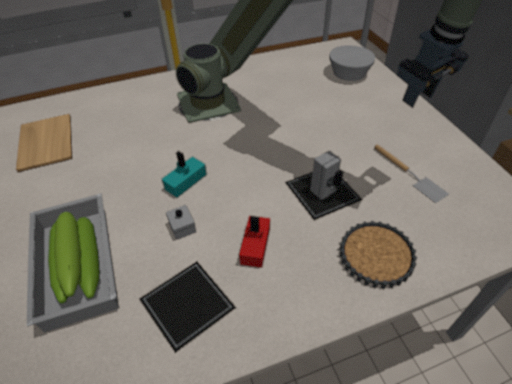

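View pics/top15.png

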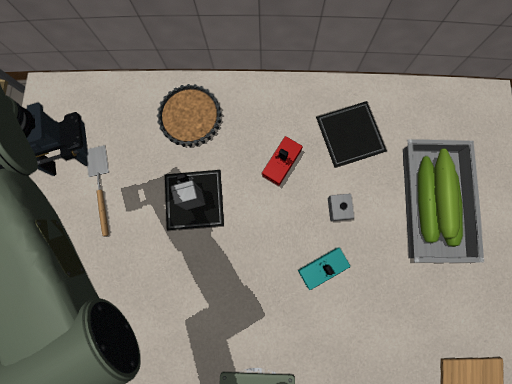

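The case stands upright at scene (325,177), with its top face at (581,201) mm against the mat centre at (581,201) and top z=134. The tin has not moved, and the gripper is far away and still.

```bash
python3 -c "
from h import *
print(env.job_done())"
```

```text
the job is handed in; nothing more can be done
None
```

The steel case now stands upright, heavy end down, at the centre of the leftmost mat. I handed the job in at about 15 s; no verdict was reported.

- **Weighing:** I gripped the case by its handle and let it hang with its lowest edge about 127 mm above the worktop. It settled about 31° down at the end away from the robot, so that is the heavy end.
- **Placing:** I set that end's lower edge on the mat, tipped the case up about that edge, let go and moved the gripper clear.
- **Last checks:** The top face is centred at (581, 201) mm and the mat at (581, 201) mm. The top is at z ≈ 134 mm (4 + 130 expected), and the front face is vertical to within about 1°. The small tin moved less than 1 mm. The force reading is about zero, and nothing is near the gripper.
- **Disagreement with the data sheet:** The scene and wrist cameras showed the fingertips about 15 mm behind the reported tool point, where the sheet says 14 mm ahead. I trusted the cameras and gripped about 29 mm lower by the reported position, and the grasp held.

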